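Lock the sample carousel with its pin

ROBOT

A 6-joint arm with a two-finger parallel gripper is mounted at the origin on a cart in front of the work surface, level with it; the furniture and walls round the work are solid. World frame = base frame: x ahead of the robot, y to its left, z up, the work surface at z = 0. Lengths are in m, angles in rad, forces in N, time in s.
With the tool pointing down it reaches from about 0.35 to 0.975 m from the base axis. Payload 4.9 kg.
Tool frame: the origin (TCP) lies at the very end of the fingers, on their centre line; the grasp point (between the pads) lies 19 mm behind it; z points along the fingers, y is the line along which they close (so a half turn about z gives the same grasp; the last joint's range is limited). The gripper opens to 85 mm and grips with 20 to 120 N. Pads are 22 mm wide; open, the fingers measure 114 mm over their backs; the gripper's body (76 mm by 85 mm) begins 54 mm behind the grasp point. The pads swing forward as they close: fully open they stand 13 mm farther back than shut.
Start: joints at [-1.423, 0.053, 1.613, -0, 1.476, -0.119], TCP at [0.165, -0.603, 0.231] pointing down, gripper open.
Joint ranges: [-3.01, 3.01], [-1.01, 2.22], [0.06, 2.58], [-1.02, 4.17], [0.09, 2.62], [-3.14, 3.14]. Speed limits (rad/s): [2.57, 2.57, 3.14, 3.14, 3.14, 3.14].

INTERFACE

Orientations are given as a rotation vector (axis times angle).
In Python, from station import get_obs, get_image, finish_job gives the robot as it stands. The module is installed in compiled form; this text tells all that it offers.
- The arm moves only by the tool carry_out, never from a script. Its argument "rows" is a list of rows, each a list of 7 numbers: the turn, a rotation vector about the tool's x, y, z as a fraction of full scale, then the shift along the tool's x, y, z as a fraction of full scale, then the closure, from -1 (fully open) to 1 (shut). A call has 1 to 5 rows; each row is the pose to reach, as a shift and turn from the pose commanded when the call began, along the tool's axes at that moment, turning the shorter way round; what a row does not reach only later rows make up. Full scale, the value 1, is 300 mm for a shift and pi rad for a turn. A row lasts 1/10 s, in which the tool goes at most 50 mm and 8.59 degrees, less where a joint would pass 70% of its speed; a pose out of reach is approached as far as the arm can. A call with a number of a shift or a turn outside -1 to 1 is refused whole. A call with a gripper value outside its range is refused whole. The fingers move at their own pace and stop on an object; "force" is the grip in N (left out, the last holds). Time passes only in rows, so rows that repeat a pose let the fingers close. It gives the time, the measured TCP pose, the force, the opening and the grip force at its end, in the units of the state.
- get_obs(): the state, without advancing time (a new reading comes with each control period).
- get_image(name): name is "scene" or "side" or "wrist"; returns a dict with "img" (420x560x3 uint8, blue, green, red), "mtx" (3x3 intrinsics, pixels), "D" ([k1, k2, p1, p2, k3] as OpenCV has them; the pictures are not rectified), "R" (3x3) and "t" (3): a world point X has camera coordinates R X + t. Camera axes: x right, y down, z forward; pixel columns grow to the right and rows downward; lengths in m; the calibration is good to about 2 mm. A picture is of the moment at which its call begins. There is no depth.
- finish_job(): hands the job in; it is judged then, once.
The state is a dict: "t": time; "q": joint angles; "dq": joint speeds; "effort": joint torques, N m; "tool_pos": TCP position; "tool_rot": TCP orientation; "contact_force": force on the tool from outside, world axes, zero at the start; "wrist_torque": the same for the moment, N m; "opening": finger opening in m; "grip_force": force on a finger pad.
Only numpy, scipy, OpenCV 4.12 (cv2) and the standard library are available. Lean on these libraries where they do the work, as an engineer would, in place of code of your own. Each camera call takes 0.05 s, during which the arm holds its last target. There are 200 camera calls.

TASK

Lock the sample carousel for transport: turn its rotor, which has a black knob, until the red line on top meets the white line on the blue block, so that their holes line up. Lift the lock pin out of its orange pocket by the shank, lay it in the two V forks of the rest beside the pocket, and let go, so that it can be taken again by its red handle. Then push the pin through the blue block into the rotor until its handle is fully home against the block, let go, and leave the two small vials and the tape roll standing about undisturbed.

Things in the scene. Friction and masses are not known exactly. Their poses are not given: they have to be found in the camera images.
- carousel: Fixed base of the sample carousel: grey plate 255 x 150 x 10 mm on the worktop. Origin: on the rotor's vertical axis, at worktop height; z up. Its -x axis points from the rotor's axis to the blue guide block (30 mm thick, 46 mm wide, top 74 mm above the worktop), which spans 69 to 99 mm from the rotor axis.
- guide_mouth (a point): Centre of the mouth of the horizontal through hole (13 mm, slightly chamfered) in the blue guide block, on the block's outer face, 50 mm above the worktop. Axes as carousel: the pin goes in along +x (towards the rotor axis).
- rotor (a joint): Angle of the white rotor (136 mm across, top plate 82 mm above the worktop, seven small vials sunk in it standing up to 95 mm) about its vertical axis, rad, positive anticlockwise from above. At 0 the rotor's one hole, below the red line on its top, faces the hole in the guide block. Stops at -0.5 and 1.6; starts between 0.5 and 1.3. Stiff (0.06 N m): it stays where it is left.
- rotor_knob (a point): Centre of the black bar knob on the rotor's axis, 119 mm above the worktop: bar 46 mm long (x axis of this point, turns with the rotor), 12 mm thick (y), 26 mm tall. At joint value 0 its axes are those of carousel.
- rotor_hole (a point): Centre of the outer mouth of the horizontal hole (14 mm, slightly chamfered) in the rotor's 12 mm thick wall, 65 mm from the rotor axis, 50 mm above the worktop; hollow behind. It moves with the rotor.
- dock: Fixed dock, aluminium plate 220 x 170 x 8 mm. Origin: centre of its underside; z up. Orange pocket at x = -97 to -50 mm, y = -45 mm: a slot 26 mm wide between walls up to 61 mm above the worktop, open at the top and to +x. The pin's handle starts sunk in it, so only the shank can be gripped; lift straight up by 30 mm or more. A V fork at x = 10, y = -45 mm carries the shank.
- rest (a point): The rest: two V forks (each 6 mm thick along x, 28 mm wide, open upward, tips 53 mm above the worktop) on the dock, at x = -31 and +31 mm from this point. The point is where the middle of the pin's shank lies when the pin lies in the forks with tip towards +x: 45 mm above the worktop. Axes as dock; the pin then lies along x, its handle beyond the fork at -x.
- pin_shank (a point): Middle of the lock pin's bare steel shank (10 mm thick, 80 mm long including an 8 mm tapered tip). x axis runs along the pin from handle to tip. At the start the pin lies level in the dock, 45 mm above the worktop, tip towards the dock's +x. Pin about 80 g.
- pin_handle (a point): Centre of the pin's red ribbed round handle, 22 mm thick and 34 mm long, 57 mm from the middle of the shank. x axis from handle to tip.
- pin_shoulder (a point): Centre of the flat front face of the handle, where the shank begins (17 mm ahead of the handle's centre, 40 mm behind the middle of the shank). It meets the guide block when the pin is home.
- pin_tip (a point): Point of the pin's tip, 80 mm ahead of the shoulder.
- brown_vial: Bystander: small brown bottle with black cap, 22 x 53 mm, loose. Origin at its underside.
- red_cap_vial: Bystander: small white bottle with red cap, 22 x 41 mm, loose. Origin at its underside.
- tape: Bystander: roll of cream tape lying flat, 70 mm across, 19 mm high, loose. Origin at its underside.
Not all that is in view belongs to the job. What is shaped like the part that bears pin_shank but green or pink is not meant.

How it is judged:
On the way:
1. the pin lies in the two forks of the rest, let go (horizontal distance between pin_shank and rest below 0.022 m and z of pin_shank in the frame of rest between -0.004 and 0.004 m and angle between the x axis of pin_shank and the x axis of rest, either way round below 0.12 rad and contact force between the fingers and pin below 0.05 N), for 0.2 s.
At the end, for the whole second after the job is handed in: The pin's shoulder is within 4 mm of the guide block's outer face and within 6 mm of the centre of the hole's mouth, the pin lies along the hole (within 0.12 rad) with its tip inside the rotor, the rotor stands within 0.07 rad of lined up, and everything is at rest and let go (x of pin_shoulder in the frame of guide_mouth above -0.004 m and distance between pin_shoulder and guide_mouth below 0.006 m and angle between the x axis of pin_shank and the x axis of guide_mouth, either way round below 0.12 rad and distance between pin_tip and carousel below 0.062 m and value of joint rotor between -0.07 and 0.07 rad and linear speed of pin below 0.01 m/s and velocity of joint rotor between -0.05 and 0.05 rad/s); the robot touches nothing.
It fails at once if a bystander (one of the two loose vials, the tape roll) is moved more than 25 mm (distance of any of brown_vial, red_cap_vial, tape from where it was at the start of the episode above 0.025 m).
It also fails if it takes over 69 s, if anything falls off the work surface, if the arm or the gripper's body presses on something with over 40 N, if the wrist force passes 120 N, or if a joint passes its speed limit or range.

## Working session

There is one attempt and no reset: what is moved stays moved. The work goes in short steps, Python scripts to look and compute and a tool call to move; the robot and the scene stay as the last step left them, time stands still between calls to the robot, and variables do not carry over. Pictures are saved under pics/ and viewed, at most 10 in all, crops included, and the job is handed in when it is done.

Besides the shell and the picture viewer there is one more tool, called after "Call:" by a JSON object that holds its "api" and its "payload", one argument or row to a line. carry_out: Moves the arm, as the interface text tells. Shift numbers are shares of 300 mm and turn numbers shares of pi rad, none past 1 either way. Its arguments: {"type":"object","properties":{"rows":{"type":"array"},"force":{"type":"number"}},"required":["rows"]}

```bash
mkdir -p pics
cat > h.py <<'E'
import numpy as np, cv2
from scipy.spatial.transform import Rotation as Ro
from station import get_obs,get_image,finish_job
def save(n,f):
    d=get_image(n); cv2.imwrite('pics/%s.png'%f,d['img']); np.savez('pics/%s.npz'%f,**d); return d
def load(f): return dict(np.load('pics/%s.npz'%f))
def ray(d,uv):
    p=cv2.undistortPoints(np.array(uv,float).reshape(-1,1,2),d['mtx'],d['D']).reshape(-1,2)
    r=np.c_[p,np.ones(len(p))]@d['R']; c=-d['R'].T@d['t']; return c,r
def onz(d,uv,z):
    c,r=ray(d,uv); z=np.broadcast_to(z,(len(r),)); return c+r*((z-c[2])/r[:,2])[:,None]
def proj(d,X):
    return cv2.projectPoints(np.array(X,float).reshape(-1,1,3),cv2.Rodrigues(d['R'])[0],d['t'],d['mtx'],d['D'])[0].reshape(-1,2)
def move(target,rotm=None):
    "row numbers for absolute target pos / rotation, from measured pose"
    o=get_obs(); R=Ro.from_rotvec(o['tool_rot']); s=R.inv().apply(np.array(target)-o['tool_pos'])/.3
    w=np.zeros(3) if rotm is None else (R.inv()*Ro.from_matrix(rotm)).as_rotvec()/np.pi
    return np.round(np.r_[w,s],4)
E
python3 - <<'E'
from h import *
for n in ['scene','side','wrist']:
    d=save(n,n+'0')
    print(n,-d['R'].T@d['t'],d['R'][2])
o=get_obs();print(o['tool_pos'],o['tool_rot'],o['opening'],o['t'])
a=np.hstack([load('scene0')['img'],load('side0')['img']])
E
```

```text
scene [-0.14706125  0.85396587  1.10795961] [ 0.47876038 -0.55644553 -0.67908532]
side [0.22649988 0.93981187 0.65636636] [ 0.27094922 -0.80798872 -0.52320239]
wrist [ 0.23585927 -0.58300972  0.37291555] [-0.27596884 -0.07432689 -0.95828843]
[ 0.16471635 -0.60239341  0.23031383] [-3.11207259e+00 -4.17682707e-01  6.92963031e-05] 0.08542043835711972 0.15
```

View pics/scene0.png

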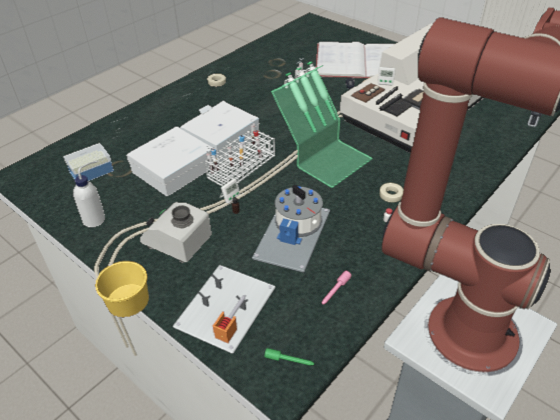

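View pics/side0.png

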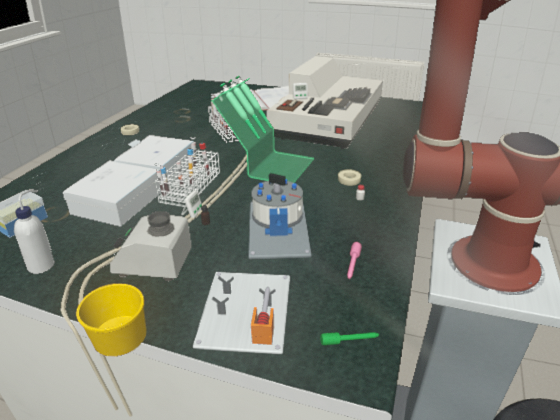

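Scene and side views: carousel near scene (298,215)/side (277,210), dock near scene (225,307)/side (245,310), pin pocket scene (226,325)/side (262,325); brown vial near side (205,215), red cap vial near side (361,192), tape (349,177). I'll enlarge both.

Run:
```python
from h import *
a=load('scene0')['img'][172:356,170:336]; b=load('side0')['img'][168:352,192:325]
f=lambda i:cv2.resize(i,None,fx=3.25 if 0 else 3,fy=3,interpolation=cv2.INTER_CUBIC)
m=np.hstack([f(a)[:, :], f(b)[:, :302*2]]); print(m.shape)
m=m[:600,:]; cv2.imwrite('pics/c1.png',f(a)[:600]); cv2.imwrite('pics/c2.png',np.ascontiguousarray(f(b)[:600]))
s=800/m.shape[1]; 
cv2.imwrite('pics/c.png',cv2.resize(np.hstack([cv2.resize(a,None,fx=2.6,fy=2.6,interpolation=2),cv2.resize(b,None,fx=2.6,fy=2.6,interpolation=2)]),None,fx=1,fy=1))
```

```text
(552, 897, 3)
```

View pics/c.png

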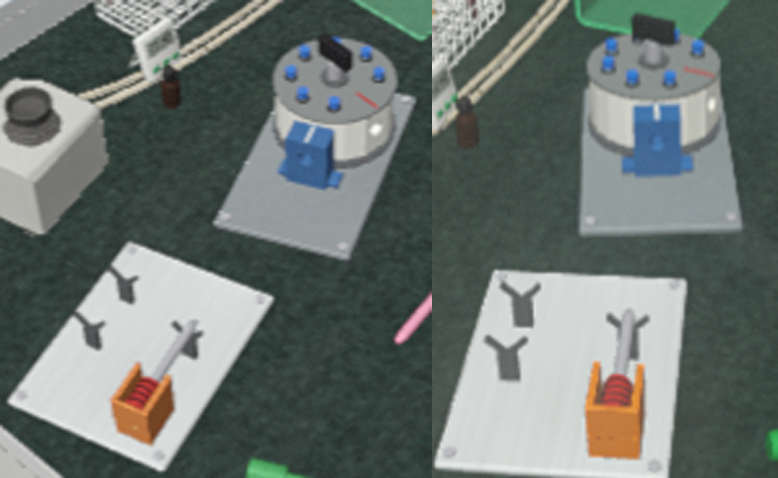

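```bash
cat > fit.py <<'E'
from h import *
from scipy.optimize import least_squares
S=load('scene0');D=load('side0')
cs=lambda p:np.array(p,float).reshape(-1,2)/2.6+[170,172]-[.3,.3]
cd=lambda p:(np.array(p,float).reshape(-1,2)-[432,0])/2.6+[192,168]-[.3,.3]
def pose(obs,x0):
    def T(p,X): c,s=np.cos(p[2]),np.sin(p[2]); X=np.array(X,float); return np.c_[p[0]+c*X[:,0]-s*X[:,1],p[1]+s*X[:,0]+c*X[:,1],X[:,2]]
    def f(p): return np.concatenate([(proj(d,T(p,X))-uv).ravel() for d,X,uv in obs])
    r=least_squares(f,x0,loss='soft_l1'); return r.x,r.fun.reshape(-1,2),T
# dock
obs=[(S,[[.11,.085,.008],[.11,-.085,.008],[-.11,-.085,.008],[-.11,.085,.008],[-.097,-.045+.017,.061]][:4],cs([[131,242],[274,298],[165,470],[9,402]])),
     (D,[[.11,.085,.008],[.11,-.085,.008],[-.11,.085,.008]],cd([[493,270],[687,280],[436,468]]))]
c=onz(S,obs[0][2].mean(0),0.008)[0]
p,r,T=pose(obs,[c[0],c[1],-1.5]); print('dock',p,r.round(1).tolist())
fk=[onz(S,cs([[125,287],[93,331]]),.035),onz(D,cd([[523,298],[509,350]]),.035)]
cc,ss=np.cos(p[2]),np.sin(p[2])
for F in fk: print('forks V in dock',((F[:,:2]-p[:2])@np.array([[cc,-ss],[ss,cc]])).round(4))
# pocket/fork check
print('pin fork', (proj(D,T(p,[[.01,-.045,.04]]))-[192,168])*2.6+[432,0])
# carousel
obs=[(S,[[-.099,.023,.074],[-.099,-.023,.074],[-.069,.023,.074]],cs([[284,151],[330,162],[293,124]])),
     (D,[[-.099,.023,.074],[-.099,-.023,.074]],cd([[636,118],[680,118]]))]
for d,g,E in ((S,cs,[[275,80],[397,88],[334,38],[340,126]]),(D,cd,[[587,64],[720,66],[650,96]])):
    w=onz(d,g(E),.082); print('rim',w.round(4).tolist())
    obs.append((d,g(E)))
def f(q):
    o=[(proj(d,T(q,X))-uv).ravel() for d,X,uv in obs[:2]]
    for d,uv in obs[2:]:
        w=onz(d,uv,.082); o.append((np.hypot(*(w[:,:2]-q[:2]).T)-.068)*600)
    return np.concatenate(o)
r=least_squares(f,[.5,-.1,-1.5],loss='soft_l1');q=r.x;print('car',q,r.fun.round(1))
for d,g,R in ((S,cs,[[357,93],[379,108]]),(D,cd,[[684,69],[714,74]])):
    w=onz(d,g(R),.082);v=w[:,:2]-q[:2];print('redline ang',np.arctan2(v[:,1],v[:,0])-q[2]-np.pi,np.hypot(*v.T))
for d,g,R in ((S,cs,[[320,40],[352,66]]),(D,cd,[[633,20],[675,30]])):
    w=onz(d,g(R),.125);print('knob',w.round(3).tolist())
for n,d,uv in (('brown',D,[205,221]),('redcap',D,[361,198]),('tape',D,[349,180]),('brownS',S,[236,212])): print(n,onz(d,[uv],0)[0].round(3))
E
python3 fit.py
```

```text
dock [ 0.51003068  0.33340922 -1.31224559] [[-1.5, -0.0], [-0.3, -0.5], [-0.4, 0.4], [-1.0, 0.4], [0.6, 0.1], [0.7, -0.6], [0.6, -1.2]]
forks V in dock [[ 0.0395  0.0423]
 [-0.02    0.0423]]
forks V in dock [[ 0.0447  0.0467]
 [-0.016   0.0472]]
pin fork [[630.49522028 326.9503421 ]]
rim [[0.6124, 0.0215, 0.082], [0.5021, -0.0537, 0.082], [0.6077, -0.0743, 0.082], [0.5122, 0.0318, 0.082]]
rim [[0.6286, 0.0041, 0.082], [0.4999, -0.0342, 0.082], [0.5474, 0.0432, 0.082]]
car [ 0.56365314 -0.02166576 -1.1953518 ] [ 0.3 -4.3 -1.4 -4.7  0.4 -1.1  0.1  1.4  1.9  0.8 -1.7  0.8  0.4  3.7
  1.2 -1.8 -0.7]
redline ang [1.1350632  1.11500688] [0.03322988 0.06620303]
redline ang [1.04651319 1.11857587] [0.03157311 0.06282522]
knob [[0.586, -0.023, 0.125], [0.532, -0.012, 0.125]]
knob [[0.588, -0.023, 0.125], [0.542, -0.016, 0.125]]
brown [0.746 0.056 0.   ]
redcap [ 0.367 -0.2    0.   ]
tape [ 0.423 -0.3    0.   ]
brownS [0.736 0.063 0.   ]
```

```bash
cat >> h.py <<'E'
def down(y):
    c,s=np.cos(y),np.sin(y); return np.array([[c,s,0],[s,-c,0],[0,0,-1.]])
def yaw():
    R=Ro.from_rotvec(get_obs()['tool_rot']).as_matrix(); return np.arctan2(R[1,0],R[0,0])
E
python3 - <<'E'
from h import *
S=load('scene0');D=load('side0')
print(onz(S,[[371,157],[337,184],[300,157]],0).round(3),onz(D,[[313,157],[296,184]],0).round(3), load('wrist0')['mtx'][0,0])
print(yaw(),move([.40,-.25,.30],down(1.3)),move([.564,-.022,.28],down(1.3)))
E
```

```text
[[ 0.576 -0.423  0.   ]
 [ 0.58  -0.237  0.   ]
 [ 0.76  -0.27   0.   ]] [[ 0.576 -0.429  0.   ]
 [ 0.574 -0.222  0.   ]] 306.80439489207436
0.2668326607908032 [-4.0000e-04 -3.0000e-04 -3.2890e-01  1.0663e+00 -9.2670e-01 -2.3060e-01] [-4.0000e-04 -3.0000e-04 -3.2890e-01  1.7940e+00 -1.5155e+00 -1.6290e-01]
```

Call:
{"api": "carry_out", "payload": {
  "rows": [
    [0, 0, -0.23, 0.64, -0.556, -0.14, -1],
    [0, 0, -0.23, 0.64, -0.556, -0.14, -1],
    [0, 0, -0.23, 0.64, -0.556, -0.14, -1],
    [0, 0, -0.23, 0.64, -0.556, -0.14, -1],
    [0, 0, -0.23, 0.64, -0.556, -0.14, -1]
  ]
}}

```text
t: 0.65
tool_pos: [0.3023, -0.3959, 0.272]
tool_rot: [-2.761, -1.498, -0.0]
contact_force: [1.5, 0.5, 1.0]
opening: 0.0851
grip_force: 0.0
```

Run:
```python
from h import *
o=get_obs();print(o['t'],o['tool_pos'],yaw(),move([.45,-.2,.30],down(1.7)))
```

```text
0.65 [ 0.30232484 -0.39587851  0.27197559] 0.9942242706466875 [-0.000e+00 -1.000e-04 -2.247e-01  8.158e-01  5.670e-02 -9.320e-02]
```

Call:
{"api": "carry_out", "payload": {
  "rows": [
    [0, 0, -0.23, 0.82, 0.06, -0.09, -1],
    [0, 0, -0.23, 0.82, 0.06, -0.09, -1],
    [0, 0, -0.23, 0.82, 0.06, -0.09, -1],
    [0, 0, -0.23, 0.82, 0.06, -0.09, -1],
    [0, 0, -0.23, 0.82, 0.06, -0.09, -1]
  ]
}}

```text
t: 1.15
tool_pos: [0.4527, -0.2, 0.2992]
tool_rot: [2.052, 2.378, 0.0]
contact_force: [-0.3, -1.3, 0.7]
opening: 0.0853
grip_force: 0.0
```

Run:
```python
from h import *
o=get_obs();print(o['t'],o['tool_pos'],yaw(),move([.564,-.022,.27],down(2.4)))
```

```text
1.15 [ 0.45268515 -0.20002118  0.29916589] 1.7176358526389959 [ 1.000e-04  1.000e-04 -2.172e-01  5.328e-01  4.539e-01  9.720e-02]
```

Call:
{"api": "carry_out", "payload": {
  "rows": [
    [0, 0, -0.23, 0.53, 0.45, 0.1, -1],
    [0, 0, -0.23, 0.53, 0.45, 0.1, -1],
    [0, 0, -0.23, 0.53, 0.45, 0.1, -1],
    [0, 0, -0.23, 0.53, 0.45, 0.1, -1],
    [0, 0, -0.23, 0.53, 0.45, 0.1, -1]
  ]
}}

```text
t: 1.65
tool_pos: [0.5639, -0.0215, 0.2672]
tool_rot: [-1.071, -2.95, -0.001]
contact_force: [-0.2, -1.1, -0.5]
opening: 0.0855
grip_force: 0.0
```

Call:
{"api": "carry_out", "payload": {
  "rows": [
    [0, 0, -0.19, 0, 0, 0, -1],
    [0, 0, -0.19, 0, 0, 0, -1],
    [0, 0, -0.19, 0, 0, 0, -1],
    [0, 0, -0.19, 0, 0, 0, -1],
    [0, 0, -0.19, 0, 0, 0, -1]
  ]
}}

```text
t: 2.15
tool_pos: [0.563, -0.0255, 0.2686]
tool_rot: [-0.173, -3.136, -0.0]
contact_force: [-0.4, -0.7, 0.3]
opening: 0.0853
grip_force: 0.0
```

Run:
```python
from h import *
o=get_obs();print(o['t'],o['tool_pos'],yaw())
save('wrist','w1')
```

```text
2.15 [ 0.56298042 -0.02553903  0.26860067] 3.0312551964755494
```

View pics/w1.png

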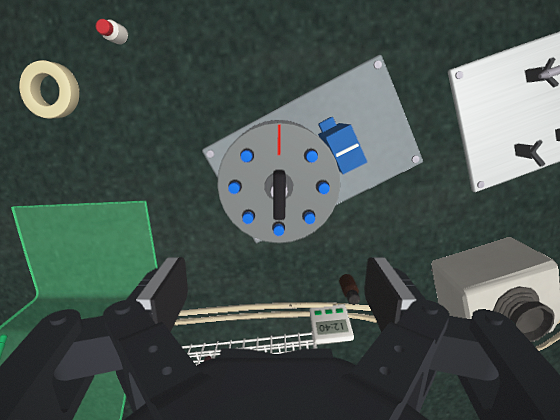

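Wrist view: the carousel is clear; red line (279,125)-(279,154), white line (336,155)-(358,146), knob (279,171)-(279,219), plate corners (378,56),(423,160),(204,152).

Run:
```python
from h import *
from scipy.optimize import least_squares
d=load('w1')
rim=onz(d,[[279,121],[218,184],[341,184],[279,243],[322,140],[236,140],[322,228],[236,228]],.082)[:,:2]
r=least_squares(lambda p:np.hypot(*(rim-p[:2]).T)-.068,[.56,-.02]);c=r.x;print('centre',c,r.fun.round(4))
w=onz(d,[[336,155],[358,146]],.074)[:,:2];print('white',w,(lambda v:np.arctan2(*(v[0]-v[1])[::-1]))(w),[np.arctan2(*(c-x)[::-1]) for x in w],np.hypot(*(w-c).T))
pl=onz(d,[[378,56],[423,160],[204,152]],.010)[:,:2];e=pl[2]-pl[0];f=pl[1]-pl[0];print('plate',np.arctan2(*e[::-1]),np.arctan2(*f[::-1])-np.pi/2,np.hypot(*e),np.hypot(*f))
m=(pl[1]+pl[0])/2;print('mid edge dir',np.arctan2(*(c-m)[::-1]),np.hypot(*(c-m)))
rl=onz(d,[[279,125],[279,154]],.082)[:,:2];print('red',[np.arctan2(*(c-x)[::-1]) for x in rl])
k=onz(d,[[279,171],[279,219]],.132)[:,:2];print('knob',k,k.mean(0),np.arctan2(*(k[1]-k[0])[::-1]))
print(onz(d,[[350,297]],0),onz(d,[[459,75],[477,185]],.008))
```

```text
centre [ 0.56720763 -0.02157885] [ 0.0017 -0.0006 -0.     -0.0006 -0.0005  0.      0.0013  0.0015]
white [[0.54068766 0.04396022]
 [0.53339813 0.06855183]] -1.28262414233949 [np.float64(-1.1862931969033386), np.float64(-1.211923609887719)] [0.07070134 0.0962633 ]
plate -1.1874793615084365 -1.1689686968663138 0.24746572406075232 0.1453063682044756
mid edge dir -1.1902498284947236 0.17691657973222308
red [np.float64(-0.10191428275277807), np.float64(-0.09796585596000179)]
knob [[ 0.54137847 -0.0196183 ]
 [ 0.587729   -0.02456336]] [ 0.56455374 -0.02209083] -0.10628621098251884
[[0.77210153 0.06778441 0.        ]] [[0.46503872 0.21793461 0.008     ]
 [0.61119816 0.25002942 0.008     ]]
```

Run:
```python
from h import *
print(move([.566,-.022,.106],down(np.pi-.103)))
```

```text
[ 0.000e+00 -2.000e-04 -3.200e-03 -9.000e-03  1.300e-02  5.421e-01]
```

Call:
{"api": "carry_out", "payload": {
  "rows": [
    [0, 0, -0.003, -0.009, 0.013, 0.54, -0.3],
    [0, 0, -0.003, -0.009, 0.013, 0.54, -0.3],
    [0, 0, -0.003, -0.009, 0.013, 0.54, -0.3],
    [0, 0, -0.003, -0.009, 0.013, 0.54, -0.3],
    [0, 0, -0.003, -0.009, 0.013, 0.54, -0.3]
  ],
  "force": 40
}}

```text
t: 2.7
tool_pos: [0.5645, -0.0218, 0.1047]
tool_rot: [-0.16, -3.132, -0.001]
contact_force: [0.0, -0.4, 0.7]
opening: 0.0559
grip_force: 0.0
```

Call:
{"api": "carry_out", "payload": {
  "rows": [
    [0, 0, 0, 0, 0, 0, 1],
    [0, 0, 0, 0, 0, 0, 1],
    [0, 0, 0, 0, 0, 0, 1],
    [0, 0, 0, 0, 0, 0, 1],
    [0, 0, 0, 0, 0, 0, 1]
  ],
  "force": 40
}}

```text
t: 3.2
tool_pos: [0.5683, -0.023, 0.1104]
tool_rot: [0.158, 3.133, -0.003]
contact_force: [-1.9, -1.9, 6.5]
opening: 0.0111
grip_force: 41.1
```

Call:
{"api": "carry_out", "payload": {
  "rows": [
    [0, 0, 0.035, 0, 0, 0, 1],
    [0, 0, 0.07, 0, 0, 0, 1],
    [0, 0, 0.105, 0, 0, 0, 1],
    [0, 0, 0.14, 0, 0, 0, 1],
    [0, 0, 0.174, 0, 0, 0, 1]
  ]
}}

```text
t: 3.7
tool_pos: [0.5677, -0.0243, 0.1104]
tool_rot: [1.004, 2.972, -0.006]
contact_force: [-3.8, -7.1, 7.8]
opening: 0.0112
grip_force: 41.2
```

Call:
{"api": "carry_out", "payload": {
  "rows": [
    [0, 0, 0.045, 0, 0, 0, 1],
    [0, 0, 0.09, 0, 0, 0, 1],
    [0, 0, 0.135, 0, 0, 0, 1],
    [0, 0, 0.173, 0, 0, 0, 1],
    [0, 0, 0.173, 0, 0, 0, 1]
  ]
}}

```text
t: 4.2
tool_pos: [0.5666, -0.0252, 0.1104]
tool_rot: [1.763, 2.596, -0.008]
contact_force: [-8.5, -9.8, 10.8]
opening: 0.0113
grip_force: 41.6
```

Run:
```python
from h import *
o=get_obs();print(o['t'],o['tool_pos'],yaw()-np.pi,o['opening'],o['contact_force'])
```

```text
4.2 [ 0.56659636 -0.02518897  0.1103613 ] -1.193244312624661 0.011315705567225666 [-8.46288159 -9.78359592 10.76508125]
```

Call:
{"api": "carry_out", "payload": {
  "rows": [
    [0, 0, 0, 0, 0, 0, -0.3],
    [0, 0, 0, 0, 0, 0, -0.3],
    [0, 0, 0, 0, 0, 0, -0.3],
    [0, 0, 0, 0, 0, -0.15, -0.3],
    [0, 0, 0, 0, 0, -0.3, -0.3]
  ]
}}

```text
t: 4.7
tool_pos: [0.5648, -0.0214, 0.1958]
tool_rot: [-1.759, -2.597, 0.003]
contact_force: [1.0, -0.0, -0.0]
opening: 0.0555
grip_force: 0.0
```

Call:
{"api": "carry_out", "payload": {
  "rows": [
    [0, 0, 0, 0, 0, -0.15, -0.5],
    [0, 0, 0, 0, 0, -0.27, -1],
    [0, 0, 0, 0, 0, -0.27, -1],
    [0, 0, 0, 0, 0, -0.27, -1]
  ]
}}

```text
t: 5.1
tool_pos: [0.5668, -0.0218, 0.2792]
tool_rot: [1.76, 2.6, 0.002]
contact_force: [-0.7, -1.0, -0.5]
opening: 0.0855
grip_force: 0.0
```

Run:
```python
from h import *
o=get_obs();print(o['t'],o['tool_pos'],yaw())
d=save('wrist','w2'); print(proj(d,[[.566,-.022,.082]]))
```

```text
5.1 [ 0.56682079 -0.02183704  0.27923154] 1.951066684515403
[[273.64120351 181.18681548]]
```

View pics/w2.png

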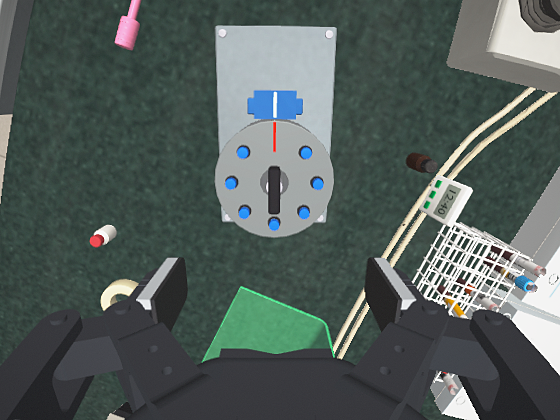

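Red line (274,123–152) and white line (275,92–118) are aligned visually; I refine numerically and go look at the dock.

Run:
```python
from h import *
d=load('w2');im=d['img'].astype(int)
b,g,r=im[...,0],im[...,1],im[...,2]
m=np.zeros(b.shape,bool);m[112:160,260:290]=1
red=m&(r>150)&(g<110)&(b<110); ys,xs=np.nonzero(red)
def line(ys,xs,z):
    rows=np.unique(ys);uv=np.array([[xs[ys==y].mean(),y] for y in rows]);w=onz(d,uv,z)[:,:2]
    a=np.polyfit(uv[:,1],uv[:,0],1);return onz(d,[[np.polyval(a,rows[i]),rows[i]] for i in (0,-1)],z)[:,:2]
R=line(ys,xs,.082)
m[:]=0;m[94:117,266:284]=1;wh=m&(r>170)&(g>170);ys,xs=np.nonzero(wh);W=line(ys,xs,.074)
an=lambda v:np.arctan2(v[1],v[0])
print(R,an(R[1]-R[0]));print(W,an(W[1]-W[0]),an(R[1]-W[0]))
rim=onz(d,[[274,120],[215,181],[333,180],[274,237]],.082)[:,:2];print(rim.mean(0),np.hypot(*(rim[0]-rim[3])),np.hypot(*(rim[1]-rim[2])))
pl=onz(d,[[216,26],[337,27],[220,223],[328,222]],.01)[:,:2];print(pl,an(pl[2]-pl[0]),an(pl[3]-pl[1]),an(pl[1]-pl[0])+np.pi/2)
print(move([.50,.20,.30],down(1.83)))
```

```text
[[0.54230386 0.03842898]
 [0.55380916 0.0096223 ]] -1.19080991817417
[[0.53216438 0.06584132]
 [0.54037837 0.0443541 ]] -1.2056646500456776 -1.2032804511606907
[ 0.56628469 -0.02166095] 0.13488216428748664 0.13354547384445128
[[ 0.43432658  0.11731184]
 [ 0.57174521  0.17128372]
 [ 0.52277228 -0.12138228]
 [ 0.6653519  -0.0626521 ]] -1.2159415788429035 -1.1901707019024867 1.9450416416906626
[-2.000e-04 -2.000e-04  3.850e-02  7.681e-01  6.990e-02 -7.530e-02]
```

Call:
{"api": "carry_out", "payload": {
  "rows": [
    [0, 0, 0.0385, 0.8, 0.07, -0.075, -1],
    [0, 0, 0.0385, 0.8, 0.07, -0.075, -1],
    [0, 0, 0.0385, 0.8, 0.07, -0.075, -1],
    [0, 0, 0.0385, 0.8, 0.07, -0.075, -1],
    [0, 0, 0.0385, 0.8, 0.07, -0.075, -1]
  ]
}}

```text
t: 5.65
tool_pos: [0.4949, 0.2106, 0.2981]
tool_rot: [-1.913, -2.488, 0.004]
contact_force: [1.0, -0.9, -0.5]
opening: 0.0853
grip_force: 0.0
```

Run:
```python
from h import *
o=get_obs();print(o['t'],o['tool_pos'],yaw())
d=save('wrist','w3')
```

```text
5.65 [0.49485887 0.21061647 0.29809256] 1.8306422972917522
```

View pics/w3.png

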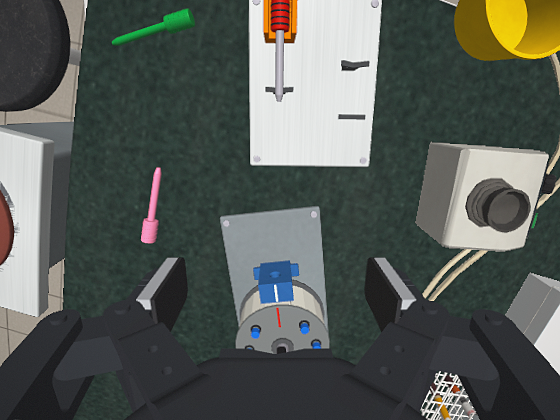

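Run:
```python
from h import *
d=load('w3');an=lambda v:np.arctan2(v[1],v[0])
P=onz(d,[[251,165],[369,166],[383,10]],.008)[:,:2];print('plate',P,an(P[1]-P[0])-np.pi/2,np.hypot(*(P[1]-P[0])),an(P[1]-P[2]))
s=onz(d,[[280,31],[279,101]],.045)[:,:2];print('shank',s,an(s[1]-s[0]),np.hypot(*(s[1]-s[0])),s.mean(0))
F=onz(d,[[338,117],[365,116],[341,64.5],[370,64.5]],.052)[:,:2];l=(F[0]+F[1])/2;u=(F[2]+F[3])/2
print('forks',F,l,u,np.hypot(*(l-u)),an(l-u),'rest',(l+u)/2)
th=-1.31;B=np.array([[np.cos(th),-np.sin(th)],[np.sin(th),np.cos(th)]])
# dock origin from far edge
o=P[:2].mean(0)-.11*B[:,0];print('dock',o,'rest in dock',B.T@((l+u)/2-o),'pin in dock',B.T@(s.mean(0)-o))
im=cv2.resize(d['img'][0:175,240:390],None,fx=3.4,fy=3.4,interpolation=cv2.INTER_CUBIC);cv2.imwrite('pics/w3c.png',im)
```

```text
plate [[0.4597682  0.20566482]
 [0.62234731 0.24805787]
 [0.57415175 0.44360007]] -1.315722700015452 0.16801529051666 -1.329141464938815
shank [[0.45618837 0.37511583]
 [0.47572477 0.29812738]] -1.3222843467472447 0.07942853750995302 [0.46595657 0.3366216 ]
forks [[0.55046411 0.29861755]
 [0.58221851 0.30865352]
 [0.53555131 0.3571474 ]
 [0.56877163 0.36655332]] [0.56634131 0.30363554] [0.55216147 0.36185036] 0.05991688769053067 -1.331871065947024 rest [0.55925139 0.33274295]
dock [0.51269425 0.33314169] rest in dock [0.01239002 0.04487999] pin in dock [-0.01541355 -0.04425995]
```

View pics/w3c.png

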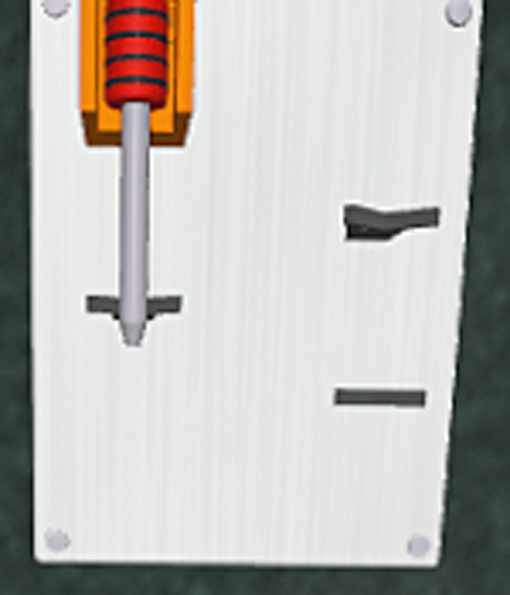

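Crop shows the shank (131,100)-(131,345) and rest forks at (393,218) and (380,397); positions consistent with dock pose.

Run:
```python
from h import *
t=-1.318;u=np.array([np.cos(t),np.sin(t)])
g=np.array([.466,.3366])-.004*u;print(g,yaw())
print(move([*g,.11],down(t+np.pi)),move([*g,.027],down(t+np.pi)))
```

```text
[0.46499955 0.34047287] 1.8358378603667453
[-0.001  -0.0016  0.0039  0.4238  0.02    0.6318] [-0.001  -0.0016  0.0039  0.4224  0.0209  0.9085]
```

Call:
{"api": "carry_out", "payload": {
  "rows": [
    [0, 0, 0.004, 0.15, 0.01, 0.05, -0.1],
    [0, 0, 0.004, 0.28, 0.015, 0.15, -0.1],
    [0, 0, 0.004, 0.4238, 0.02, 0.28, -0.1],
    [0, 0, 0.004, 0.4238, 0.02, 0.45, -0.1],
    [0, 0, 0.004, 0.4238, 0.02, 0.6, -0.1]
  ],
  "force": 60
}}

```text
t: 6.2
tool_pos: [0.4685, 0.3339, 0.119]
tool_rot: [-1.928, -2.479, 0.002]
contact_force: [0.9, -0.0, 0.1]
opening: 0.0473
grip_force: 0.0
```

Run:
```python
from h import *
t=-1.318;u=np.array([np.cos(t),np.sin(t)])
g=np.array([.466,.3366])-.004*u;o=get_obs();print(o['t'],o['tool_pos'],o['tool_rot'],yaw(),o['opening'])
print(move([*g,.027],down(t+np.pi)))
d=save('wrist','w4')
```

```text
6.2 [0.46851456 0.33389842 0.11898293] [-1.92784713e+00 -2.47940669e+00  2.37797662e-03] 1.819798208167562 0.047333136720022304
[-6.000e-04  1.000e-04 -1.200e-03  2.420e-02 -5.400e-03  3.066e-01]
```

View pics/w4.png

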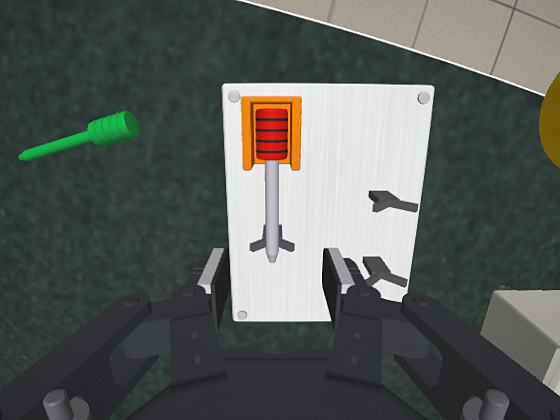

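Run:
```python
from h import *
d=load('w4');s=onz(d,[[271.5,161],[272.5,262]],.045)[:,:2];e=s[1]-s[0];t=np.arctan2(e[1],e[0]);print(s,np.hypot(*e),t,s.mean(0))
P=onz(d,[[222.5,84],[435,87],[233,321]],.008)[:,:2];a=P[2]-P[0];b=P[1]-P[0];print(P,np.arctan2(*a[::-1]),np.arctan2(*b[::-1])-np.pi/2,np.hypot(*a),np.hypot(*b))
print('dock c',(P[1]+P[2])/2)
m=s.mean(0);u=np.array([np.cos(-1.318),np.sin(-1.318)]);g=m-.004*u;print(g,move([*g,.027],down(-1.318+np.pi)))
```

```text
[[0.45637254 0.3733785 ]
 [0.47635576 0.29706393]] 0.07888753723750987 -1.3146931450733297 [0.46636415 0.33522121]
[[0.40529469 0.41718777]
 [0.56814527 0.45801868]
 [0.45866103 0.20634252]] -1.3228958542920308 -1.3251343141172736 0.21749411017581488 0.167891264691009
dock c [0.51340315 0.3321806 ]
[0.4653637  0.33909408] [-0.006   0.0014 -0.0015  0.0283  0.0212  0.2697]
```

Call:
{"api": "carry_out", "payload": {
  "rows": [
    [0, 0, 0, 0, 0, 0, -0.1],
    [0, 0, 0, 0, 0, 0, -0.1]
  ]
}}

```text
t: 6.45
tool_pos: [0.4707, 0.333, 0.1235]
tool_rot: [1.932, 2.477, 0.001]
contact_force: [0.8, -0.4, 0.4]
opening: 0.047
grip_force: 0.0
```

Run:
```python
from h import *
o=get_obs();print(o['tool_pos'],yaw(),np.abs(o['dq']).max())
u=np.array([np.cos(-1.318),np.sin(-1.318)]);g=np.array([.4662,.3358])-.004*u;print(g,move([*g,.027],down(-1.318+np.pi)))
```

```text
[0.47074516 0.33304235 0.1235063 ] 1.8167798244329427 0.04569448070775946
[0.46519955 0.33967287] [ 3.000e-04 -1.000e-04 -2.200e-03  2.590e-02 -1.280e-02  3.217e-01]
```

Call:
{"api": "carry_out", "payload": {
  "rows": [
    [0, 0, 0, 0, 0, 0, -0.1],
    [0, 0, 0, 0, 0, 0, -0.1],
    [0, 0, 0, 0, 0, 0, -0.1],
    [0, 0, 0, 0, 0, 0, -0.1]
  ]
}}

```text
t: 6.85
tool_pos: [0.4707, 0.3332, 0.1236]
tool_rot: [1.931, 2.477, 0.003]
contact_force: [-0.2, 0.1, 0.1]
opening: 0.0469
grip_force: 0.0
```

Run:
```python
from h import *
o=get_obs();print(o['tool_pos'],yaw(),np.abs(o['dq']).max())
u=np.array([np.cos(-1.318),np.sin(-1.318)]);g=np.array([.4662,.3358])-.004*u;print(g,move([*g,.027],down(-1.318+np.pi)))
```

```text
[0.47070887 0.33323446 0.12361557] 1.8169759157510301 0.009199661897548938
[0.46519955 0.33967287] [ 6.00e-04 -2.00e-04 -2.10e-03  2.51e-02 -1.32e-02  3.22e-01]
```

Call:
{"api": "carry_out", "payload": {
  "rows": [
    [0, 0, -0.002, 0.025, -0.013, 0.1, -0.1],
    [0, 0, -0.002, 0.025, -0.013, 0.2, -0.1],
    [0, 0, -0.002, 0.025, -0.013, 0.28, -0.1],
    [0, 0, -0.002, 0.025, -0.013, 0.322, -0.1],
    [0, 0, -0.002, 0.025, -0.013, 0.322, -0.1]
  ]
}}

```text
t: 7.35
tool_pos: [0.4631, 0.3386, 0.0237]
tool_rot: [-1.923, -2.482, 0.006]
contact_force: [-0.6, -0.4, 0.4]
opening: 0.0469
grip_force: 0.0
```

Call:
{"api": "carry_out", "payload": {
  "rows": [
    [0, 0, 0, 0, 0, 0, 1],
    [0, 0, 0, 0, 0, 0, 1],
    [0, 0, 0, 0, 0, 0, 1],
    [0, 0, 0, 0, 0, 0, 1],
    [0, 0, 0, 0, 0, 0, 1]
  ],
  "force": 60
}}

```text
t: 7.85
tool_pos: [0.4646, 0.3398, 0.0276]
tool_rot: [-1.924, -2.483, -0.001]
contact_force: [-4.5, -2.0, 6.6]
opening: 0.0074
grip_force: 58.5
```

Run:
```python
from h import *
o=get_obs();print(o['tool_pos'],yaw()-np.pi,o['opening'],np.abs(o['dq']).max())
```

```text
[0.46458253 0.33979399 0.02764116] -1.318712533125605 0.007404524707233201 0.0012755523294716163
```

Call:
{"api": "carry_out", "payload": {
  "rows": [
    [0, 0, 0, 0, 0, -0.05, 1],
    [0, 0, 0, 0, 0, -0.1, 1],
    [0, 0, 0, 0, 0, -0.15, 1],
    [0, 0, 0, 0, 0, -0.2, 1],
    [0, 0, 0, 0, 0, -0.2, 1]
  ]
}}

```text
t: 8.35
tool_pos: [0.4666, 0.3406, 0.0898]
tool_rot: [1.922, 2.481, 0.01]
contact_force: [1.0, -0.1, -0.9]
opening: 0.0075
grip_force: 58.6
```

Call:
{"api": "carry_out", "payload": {
  "rows": [
    [0, 0, 0, -0.022, 0.075, 0, 1],
    [0, 0, 0, -0.045, 0.15, 0, 1],
    [0, 0, 0, -0.067, 0.225, 0, 1],
    [0, 0, 0, -0.089, 0.299, 0, 1],
    [0, 0, 0, -0.089, 0.299, 0, 1]
  ]
}}

```text
t: 8.85
tool_pos: [0.5603, 0.3354, 0.0857]
tool_rot: [1.925, 2.481, 0.001]
contact_force: [0.2, -0.7, -0.4]
opening: 0.0078
grip_force: 58.7
```

Call:
{"api": "carry_out", "payload": {
  "rows": [
    [0, 0, 0, 0, 0, 0, 1],
    [0, 0, 0, 0, 0, 0, 1],
    [0, 0, 0, 0, 0, 0, 1],
    [0, 0, 0, 0, 0, 0, 1]
  ]
}}

```text
t: 9.25
tool_pos: [0.5572, 0.3361, 0.0857]
tool_rot: [-1.923, -2.484, 0.0]
contact_force: [0.8, 1.0, -0.8]
opening: 0.0074
grip_force: 58.7
```

Run:
```python
from h import *
o=get_obs();print(o['tool_pos'],yaw()-np.pi,o['opening'],np.abs(o['dq']).max())
u=np.array([np.cos(-1.32),np.sin(-1.32)]);g=np.array([.5592,.3326])-.004*u;print(move([*g,.0276],down(-1.32+np.pi)))
d=save('wrist','w5'); s=save('side','s5')
for n,D in (('w',d),('s',s)): print(n,proj(D,[[*(np.array([.5592,.3326])+k*u),z] for k,z in ((-.04,.105),(.04,.105),(-.031,.045),(.031,.045))]).round(1).tolist())
a=cv2.resize(d['img'][100:360,190:400],None,fx=2,fy=2);b=cv2.resize(s['img'][255:355,190:300],None,fx=3.4,fy=3.4,interpolation=2)
h=max(len(a),len(b));P=lambda i:np.pad(i,((0,h-len(i)),(0,0),(0,0)));cv2.imwrite('pics/c5.png',np.hstack([P(a),P(b)]))
```

```text
[0.55724364 0.33605866 0.08565607] -1.3176020696361794 0.007416663650246592 0.003111989354411858
[-1.000e-04  0.000e+00  8.000e-04  5.000e-04  3.500e-03  1.935e-01]
w [[275.6, 205.4], [275.1, 358.1], [275.7, 191.7], [275.4, 280.9]]
s [[217.2, 279.1], [224.8, 253.4], [220.6, 299.2], [226.1, 278.8]]
```

View pics/c5.png

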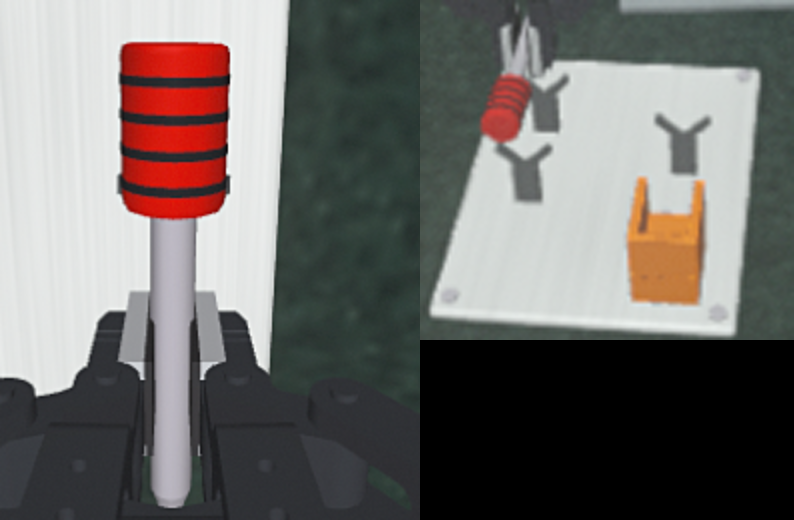

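The pin is held; handle (175,130 crop) and tip (170,505 crop). I fit the pitch and slip before lowering.

Run:
```python
from h import *
from scipy.optimize import least_squares
d=load('w5');s=load('s5')
def pts(p):
    u=np.array([np.cos(p[3])*np.cos(p[4]),np.sin(p[3])*np.cos(p[4]),np.sin(p[4])]);n=np.array([0,0,1.])-u*u[2];n/=np.linalg.norm(n);m=p[:3]
    return m-.04*u+.010*n,m+.04*u,m-.074*u+.010*n,m-.074*u
def f(p):
    a=pts(p);return np.r_[(proj(d,a[:3])-[[277,208.5],[275,352.5],[277.5,121.5]]).ravel(),(proj(s,[a[3]])-[[213.5,291.8]]).ravel()*.7]
r=least_squares(f,[.559,.333,.103,-1.32,0]);print(r.x,r.fun.round(1))
u=np.array([np.cos(-1.3176),np.sin(-1.3176)]);print('along offset of grip from mid',(np.array([.5572,.3361])-r.x[:2])@u)
```

```text
[ 0.55935812  0.33292093  0.10120512 -1.32562916  0.00478964] [-0.3  0.4  0.1 -0.   0.2 -0.3 -0.1  0.8]
along offset of grip from mid -0.0036183201269805038
```

Call:
{"api": "carry_out", "payload": {
  "rows": [
    [0, 0, 0, 0, 0, 0.06, 1],
    [0, 0, 0, 0, 0, 0.11, 1],
    [0, 0, 0, 0, 0, 0.15, 1],
    [0, 0, 0, 0, 0, 0.184, 1],
    [0, 0, 0, 0, 0, 0.184, 1]
  ]
}}

```text
t: 9.85
tool_pos: [0.5574, 0.3356, 0.0286]
tool_rot: [-1.923, -2.483, 0.003]
contact_force: [0.3, 0.0, -1.8]
opening: 0.0074
grip_force: 58.9
```

Call:
{"api": "carry_out", "payload": {
  "rows": [
    [0, 0, 0, 0, 0, 0, 1],
    [0, 0, 0, 0, 0, 0, 0.6],
    [0, 0, 0, 0, 0, 0, 0.3],
    [0, 0, 0, 0, 0, 0, 0],
    [0, 0, 0, 0, 0, 0, 0]
  ]
}}

```text
t: 10.35
tool_pos: [0.5582, 0.336, 0.0309]
tool_rot: [1.924, 2.483, 0.001]
contact_force: [-0.1, 0.6, -0.7]
opening: 0.043
grip_force: 0.0
```

Call:
{"api": "carry_out", "payload": {
  "rows": [
    [0, 0, 0, 0, 0, 0, 0],
    [0, 0, 0, 0, 0, -0.1, 0],
    [0, 0, 0, 0, 0, -0.2, 0],
    [0, 0, 0, 0.05, 0, -0.3, 0],
    [0, 0, 0, 0.05, 0, -0.3, 0]
  ]
}}

```text
t: 10.85
tool_pos: [0.5571, 0.3531, 0.1269]
tool_rot: [1.92, 2.481, 0.015]
contact_force: [0.9, 0.8, -0.2]
opening: 0.0423
grip_force: 0.0
```

Call:
{"api": "carry_out", "payload": {
  "rows": [
    [0, 0, 0, 0, 0, 0, 0],
    [0, 0, 0, 0, 0, 0, 0],
    [0, 0, 0, 0, 0, 0, 0],
    [0, 0, 0, 0, 0, 0, 0]
  ]
}}

```text
t: 11.25
tool_pos: [0.5535, 0.3498, 0.1188]
tool_rot: [-1.924, -2.482, 0.004]
contact_force: [0.1, -0.7, 0.1]
opening: 0.0427
grip_force: 0.0
```

Run:
```python
from h import *
o=get_obs();print(o['tool_pos'],yaw()-np.pi,o['opening'],np.abs(o['dq']).max())
d=save('wrist','w6'); s=save('side','s6')
a=cv2.resize(d['img'][60:320,190:400],None,fx=2,fy=2);b=cv2.resize(s['img'][255:355,190:300],None,fx=3.4,fy=3.4,interpolation=2)
h=max(len(a),len(b));P=lambda i:np.pad(i,((0,h-len(i)),(0,0),(0,0)));cv2.imwrite('pics/c6.png',np.hstack([P(a),P(b)]))
```

```text
[0.55349509 0.34979588 0.11878302] -1.3184822019856612 0.04267795969833915 0.007281437926107424
```

View pics/c6.png

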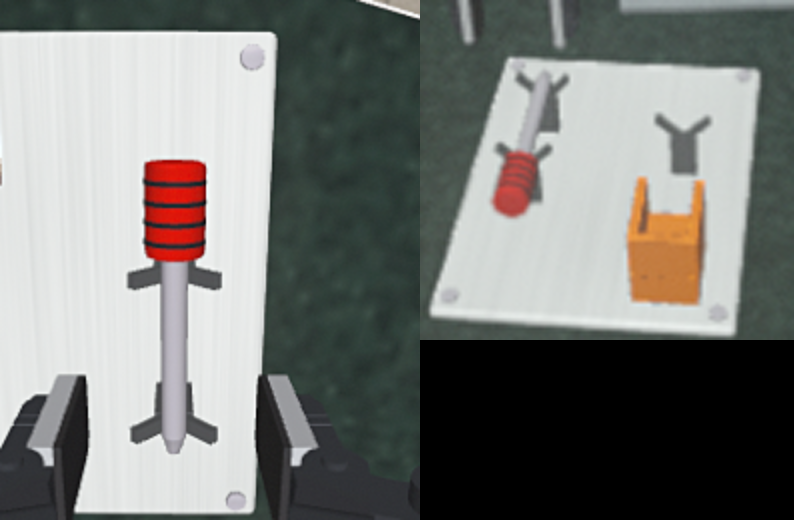

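Both shank ends sit in the two rest forks with the handle beyond the near fork (the pin is resting). Now the fit for the handle grasp.

Run:
```python
from h import *
from scipy.optimize import least_squares
d=load('w6');s=load('s6')
def pts(p):
    u=np.array([np.cos(p[3])*np.cos(p[4]),np.sin(p[3])*np.cos(p[4]),np.sin(p[4])]);n=np.array([0,0,1.])-u*u[2];n/=np.linalg.norm(n);m=p[:3]
    return m-.04*u+.010*n,m+.04*u,m-.074*u+.010*n,m-.074*u
def f(p):
    a=pts(p);return np.r_[(proj(d,a[:3])-[[277.5,190],[277,286],[277.5,140]]).ravel(),(proj(s,[a[3]])-[[190+92/3.4,255+198/3.4]]).ravel()*.7]
r=least_squares(f,[.559,.333,.045,-1.32,0]);p=r.x;print(p,r.fun.round(1))
u=np.array([np.cos(p[3]),np.sin(p[3])]);g=p[:2]-.058*u;print(g,move([*g,.03],down(p[3]+np.pi)),move([*g,.026],down(p[3]+np.pi)))
```

```text
[ 5.59734364e-01  3.33893505e-01  4.82265944e-02 -1.31803661e+00
  9.75122057e-04] [-0.2  0.4  0.1 -0.  -0.1 -0.3 -0.9  0.5]
[0.5452299  0.39005061] [-5.000e-04  1.000e-04 -1.000e-04  1.364e-01  6.000e-03  2.982e-01] [-5.000e-04  1.000e-04 -1.000e-04  1.364e-01  6.000e-03  3.115e-01]
```

Call:
{"api": "carry_out", "payload": {
  "rows": [
    [0, 0, 0, 0.07, 0.006, 0, 0],
    [0, 0, 0, 0.136, 0.006, 0.05, 0],
    [0, 0, 0, 0.136, 0.006, 0.15, 0],
    [0, 0, 0, 0.136, 0.006, 0.25, 0],
    [0, 0, 0, 0.136, 0.006, 0.311, 0]
  ]
}}

```text
t: 11.85
tool_pos: [0.5442, 0.3897, 0.0241]
tool_rot: [-1.923, -2.483, 0.006]
contact_force: [-0.1, 0.3, -1.1]
opening: 0.0427
grip_force: 0.0
```

Call:
{"api": "carry_out", "payload": {
  "rows": [
    [0, 0, 0, 0, 0, 0, 0],
    [0, 0, 0, 0, 0, 0, 0],
    [0, 0, 0, 0, 0, 0, 0.3],
    [0, 0, 0, 0, 0, 0, 1],
    [0, 0, 0, 0, 0, 0, 1]
  ],
  "force": 60
}}

```text
t: 12.35
tool_pos: [0.5461, 0.3908, 0.0298]
tool_rot: [-1.924, -2.483, -0.001]
contact_force: [-5.3, -1.0, 6.0]
opening: 0.0202
grip_force: 58.1
```

Call:
{"api": "carry_out", "payload": {
  "rows": [
    [0, 0, 0, 0, 0, 0, 1],
    [0, 0, 0, 0, 0, 0, 1],
    [0, 0, 0, 0, 0, 0, 1],
    [0, 0, 0, 0, 0, 0, 1]
  ]
}}

```text
t: 12.75
tool_pos: [0.5461, 0.3908, 0.0298]
tool_rot: [1.924, 2.483, 0.001]
contact_force: [-4.6, -1.7, 5.4]
opening: 0.0203
grip_force: 58.1
```

Run:
```python
from h import *
o=get_obs();print(o['tool_pos'],yaw()-np.pi,o['opening'],o['grip_force'],np.abs(o['dq']).max(),o['contact_force'])
```

```text
[0.54611337 0.39084355 0.02980944] -1.3183354824020086 0.020273858548737242 58.141334652900696 0.0010644450989019923 [-4.59687654 -1.70477736  5.43876637]
```

Call:
{"api": "carry_out", "payload": {
  "rows": [
    [0, 0, 0, 0, 0, -0.05, 1],
    [0, 0, 0, 0, 0, -0.1, 1],
    [0, 0, 0, 0, 0, -0.15, 1],
    [0, 0, 0, 0, 0, -0.2, 1],
    [0, 0, 0, 0, 0, -0.2, 1]
  ]
}}

```text
t: 13.25
tool_pos: [0.548, 0.3916, 0.0917]
tool_rot: [1.922, 2.481, 0.01]
contact_force: [0.2, -0.6, -0.1]
opening: 0.0199
grip_force: 58.6
```

Run:
```python
from h import *
print(move([.4855,.1847,.095],down(-1.20+np.pi)),get_obs()['tool_pos'])
```

```text
[ 2.200e-03 -4.000e-04 -3.760e-02 -6.158e-01 -3.739e-01 -1.460e-02] [0.54796169 0.39162068 0.09169575]
```

Call:
{"api": "carry_out", "payload": {
  "rows": [
    [0, 0, -0.008, -0.12, -0.075, 0, 1],
    [0, 0, -0.016, -0.25, -0.15, 0, 1],
    [0, 0, -0.024, -0.38, -0.23, 0, 1],
    [0, 0, -0.032, -0.5, -0.3, 0, 1],
    [0, 0, -0.0376, -0.615, -0.373, 0, 1]
  ]
}}

```text
t: 13.75
tool_pos: [0.4826, 0.1822, 0.0868]
tool_rot: [-1.773, -2.594, 0.001]
contact_force: [0.8, -0.3, -0.4]
opening: 0.0203
grip_force: 58.7
```

Call:
{"api": "carry_out", "payload": {
  "rows": [
    [0, 0, 0, 0, 0, 0, 1],
    [0, 0, 0, 0, 0, 0, 1],
    [0, 0, 0, 0, 0, 0, 1],
    [0, 0, 0, 0, 0, 0, 1],
    [0, 0, 0, 0, 0, 0, 1]
  ]
}}

```text
t: 14.25
tool_pos: [0.4838, 0.1847, 0.0873]
tool_rot: [-1.772, -2.594, -0.0]
contact_force: [-0.2, 0.0, -0.5]
opening: 0.02
grip_force: 58.8
```

Run:
```python
from h import *
o=get_obs();print(o['tool_pos'],yaw()-np.pi,np.abs(o['dq']).max(),move([.4855,.1847,.035],down(-1.20+np.pi)))
d=save('wrist','w7');s=save('side','s7');c=save('scene','c7')
# side-view masks: handle red, block blue
for n,D in (('w',d),('s',s),('c',c)):
    b,g,r=[D['img'][...,i].astype(int) for i in range(3)]
    for nm,M in (('red',(r>140)&(g<60)&(b<60)),('blue',(b>110)&(r<80)&(b>g+40))):
        k,l,st,ce=cv2.connectedComponentsWithStats(M.astype(np.uint8)); 
        for i in np.argsort(-st[1:,4])[:2]+1: print(n,nm,st[i],ce[i].round(1))
u=np.array([np.cos(-1.2),np.sin(-1.2)]);
for n,D in (('w',d),('s',s),('c',c)): print(n,proj(D,[[*(o['tool_pos'][:2]+k*u),o['tool_pos'][2]+.0155] for k in (0,.018,.098)]).round(1).tolist(),'mouth',proj(D,[[.530,.0703,.05],[.530,.0703,.074]]).round(1).tolist())
```

```text
[0.48381017 0.18466701 0.08727083] -1.198702972410778 0.003767930236596246 [ 0.     -0.      0.0004 -0.002   0.0053  0.1742]
w red [ 254  244   46   31 1168] [276.1 258.7]
w red [254 273  44  16 415] [275.4 281.7]
w blue [284 349  15   3  30] [289.3 349.7]
w blue [253 349  11   3  18] [259.1 349.4]
s red [278 231   7   8  24] [281.6 235.5]
s red [278 226   7   4  13] [281.1 226.8]
s blue [283 214   3  11  23] [284.3 218.8]
s blue [266 229   4   5  20] [267.5 231. ]
c red [267 245   8  13  49] [270.4 251.8]
c red [254 133   3   3   7] [255.3 133.9]
c blue [288 222  10   9  61] [292.8 226. ]
c blue [293 238   8   6  24] [297.3 240.7]
w [[273.2, 277.0], [273.2, 309.8], [273.2, 426.1]] mouth [[275.9, 384.7], [275.9, 412.9]]
s [[281.5, 233.0], [281.1, 228.3], [279.6, 209.4]] mouth [[278.7, 222.1], [278.6, 214.0]]
c [[271.0, 251.6], [273.5, 246.7], [283.8, 225.8]] mouth [[286.5, 233.1], [286.5, 226.9]]
```

Call:
{"api": "carry_out", "payload": {
  "rows": [
    [0, 0, 0, 0, 0.005, 0.05, 1],
    [0, 0, 0, 0, 0.005, 0.1, 1],
    [0, 0, 0, 0, 0.005, 0.15, 1],
    [0, 0, 0, 0, 0.005, 0.175, 1],
    [0, 0, 0, 0, 0.005, 0.175, 1]
  ]
}}

```text
t: 14.9
tool_pos: [0.4831, 0.1839, 0.0322]
tool_rot: [-1.772, -2.59, 0.005]
contact_force: [-1.1, 0.2, -0.8]
opening: 0.02
grip_force: 58.8
```

Call:
{"api": "carry_out", "payload": {
  "rows": [
    [0, 0, 0, 0, 0, 0, 1],
    [0, 0, 0, 0, 0, 0, 1],
    [0, 0, 0, 0, 0, 0, 1],
    [0, 0, 0, 0, 0, 0, 1],
    [0, 0, 0, 0, 0, 0, 1]
  ]
}}

```text
t: 15.4
tool_pos: [0.4852, 0.1844, 0.0351]
tool_rot: [1.774, 2.592, 0.001]
contact_force: [-0.5, 0.3, -0.8]
opening: 0.0202
grip_force: 58.8
```

Run:
```python
from h import *
o=get_obs();p=o['tool_pos'];u=np.array([np.cos(-1.2),np.sin(-1.2)]);v=np.array([-u[1],u[0]]);e=p[:2]-[.530,.0702]
print(p,yaw()-np.pi,'along',e@u,'lat',e@v)
d=save('wrist','w8')
b,g,r=[d['img'][...,i].astype(int) for i in range(3)]
# shank/handle edges and blue block, white line rows
M=((b>110)&(r<80)&(b>g+40)).astype(np.uint8);k,l,st,ce=cv2.connectedComponentsWithStats(M)
for i in range(1,k):
    if st[i,4]>40: print('blue',st[i],ce[i].round(1))
R=((r>140)&(g<60)&(b<60)); 
for y in range(240,420,12):
    x=np.nonzero(R[y,230:320])[0]; q=np.nonzero(M[y,200:350])[0]
    w=np.nonzero((b[y,240:310]>140)&(g[y,240:310]>140)&(r[y,240:310]>140))[0]
    f=lambda a,o:(a.min()+o,a.max()+o,round(a.mean()+o,1)) if len(a) else None
    print(y,'red',f(x,230),'blue',f(q,200),'light',f(w,240))
G=[[*(np.array([.530,.0702])+a*u+c*v),.074] for a,c in ((0,-.023),(0,.023),(.03,-.023),(.03,.023),(0,0),(.03,0))];print(proj(d,G).round(1).tolist())
```

```text
[0.48522321 0.1844041  0.03513599] -1.2000235959215657 along -0.12266789843800777 lat -0.0003509744102137594
240 red None blue None light None
252 red (np.int64(254), np.int64(298), np.float64(276.0)) blue None light (np.int64(241), np.int64(309), np.float64(273.7))
264 red (np.int64(255), np.int64(297), np.float64(276.0)) blue None light (np.int64(240), np.int64(309), np.float64(269.0))
276 red (np.int64(254), np.int64(297), np.float64(272.8)) blue None light (np.int64(240), np.int64(309), np.float64(266.5))
288 red (np.int64(254), np.int64(297), np.float64(274.6)) blue None light (np.int64(243), np.int64(308), np.float64(275.5))
300 red (np.int64(262), np.int64(289), np.float64(275.5)) blue None light None
312 red (np.int64(259), np.int64(292), np.float64(275.5)) blue None light (np.int64(298), np.int64(298), np.float64(298.0))
324 red (np.int64(261), np.int64(289), np.float64(275.0)) blue None light (np.int64(246), np.int64(299), np.float64(274.4))
336 red None blue None light (np.int64(246), np.int64(305), np.float64(275.9))
348 red None blue None light (np.int64(249), np.int64(302), np.float64(275.8))
360 red None blue None light None
372 red None blue None light None
384 red None blue None light None
396 red None blue None light None
408 red None blue None light None
[[231.7, 495.4], [316.3, 495.6], [234.7, 524.4], [313.4, 524.6], [274.0, 495.9], [274.0, 525.0]]
```

Call:
{"api": "carry_out", "payload": {
  "rows": [
    [0, 0, 0, -0.04, 0.001, 0, 1],
    [0, 0, 0, -0.07, 0.001, 0, 1],
    [0, 0, 0, -0.09, 0.001, 0, 1],
    [0, 0, 0, -0.105, 0.001, 0, 1],
    [0, 0, 0, -0.12, 0.001, 0, 1]
  ]
}}

```text
t: 15.95
tool_pos: [0.4986, 0.1507, 0.0346]
tool_rot: [-1.774, -2.593, -0.001]
contact_force: [1.7, 2.0, -2.7]
opening: 0.0204
grip_force: 58.4
```

```bash
cat > st.py <<'E'
from h import *
o=get_obs();p=o['tool_pos'];u=np.array([np.cos(-1.2),np.sin(-1.2)]);v=np.array([-u[1],u[0]]);e=p[:2]-[.530,.0702];f=o['contact_force']
print(o['t'],p,yaw()-np.pi,'along',e@u,'lat',e@v,'F along/lat/z',f[:2]@u,f[:2]@v,f[2],'dq',np.abs(o['dq']).max(),o['wrist_torque'])
E
python3 st.py
```

```text
15.95 [0.49859862 0.15065397 0.0346424 ] -1.2002086657863404 along -0.08636477529278215 lat -0.00011419139601956727 F along/lat/z -1.250328546379824 2.3625929375244485 -2.6936324446548094 dq 0.08385573526377711 [ 0.52840399 -0.19404161  0.18657999]
```

Call:
{"api": "carry_out", "payload": {
  "rows": [
    [0, 0, 0, -0.02, 0.002, 0.002, 1],
    [0, 0, 0, -0.04, 0.002, 0.002, 1],
    [0, 0, 0, -0.06, 0.002, 0.002, 1],
    [0, 0, 0, -0.075, 0.002, 0.002, 1],
    [0, 0, 0, -0.09, 0.002, 0.002, 1]
  ]
}}

```text
t: 16.45
tool_pos: [0.5087, 0.1255, 0.0341]
tool_rot: [-1.774, -2.593, 0.0]
contact_force: [-0.0, 0.7, -2.3]
opening: 0.0202
grip_force: 58.6
```

```bash
python3 st.py
```

```text
16.45 [0.50866993 0.12546544 0.03406925] -1.2002062124087305 along -0.05923866930433021 lat 0.00014540210282311026 F along/lat/z -0.6425858364795897 0.20939461009437338 -2.3067506976611494 dq 0.08298694873014506 [ 0.22226116 -0.0048547   0.01036904]
```

Call:
{"api": "carry_out", "payload": {
  "rows": [
    [0, 0, 0, -0.025, 0, 0.001, 1],
    [0, 0, 0, -0.05, 0, 0.001, 1],
    [0, 0, 0, -0.075, 0, 0.001, 1],
    [0, 0, 0, -0.1, 0, 0.001, 1],
    [0, 0, 0, -0.117, 0, 0.001, 1]
  ]
}}

```text
t: 16.95
tool_pos: [0.5217, 0.0924, 0.0339]
tool_rot: [1.774, 2.592, 0.0]
contact_force: [0.4, 0.7, -1.0]
opening: 0.0205
grip_force: 58.8
```

```bash
python3 st.py
```

```text
16.95 [0.5216938  0.09243614 0.03393109] -1.2005184931161499 along -0.02373477104487701 lat 0.00031573257641478335 F along/lat/z -0.5124666293672163 0.6528934050180653 -1.0239865223463618 dq 0.08727811177986208 [ 0.06508647  0.01556318 -0.02365285]
```

Nearly home; creep until the shoulder force rises.

Call:
{"api": "carry_out", "payload": {
  "rows": [
    [0, 0, 0, -0.008, 0, 0, 1],
    [0, 0, 0, -0.014, 0, 0, 1],
    [0, 0, 0, -0.019, 0, 0, 1],
    [0, 0, 0, -0.023, 0, 0, 1],
    [0, 0, 0, -0.023, 0, 0, 1]
  ]
}}

```text
t: 17.45
tool_pos: [0.5227, 0.0895, 0.0339]
tool_rot: [-1.771, -2.588, -0.005]
contact_force: [-3.3, 10.4, 3.3]
opening: 0.0201
grip_force: 59.2
```

```bash
python3 st.py
```

```text
17.45 [0.52274483 0.08947859 0.03387359] -1.2002204390671254 along -0.02059736490490536 lat 0.00022364587593288354 F along/lat/z -10.881396069367495 0.7237119822414606 3.286882947029212 dq 0.006762016494954472 [ 1.62059136  0.59236977 -0.0130312 ]
```

Call:
{"api": "carry_out", "payload": {
  "rows": [
    [0, 0, 0, -0.005, 0, 0, 1],
    [0, 0, 0, -0.01, 0, 0, 1],
    [0, 0, 0, -0.01, 0, 0, 1],
    [0, 0, 0, -0.01, 0, 0, 1]
  ]
}}

```text
t: 17.85
tool_pos: [0.5227, 0.0894, 0.0339]
tool_rot: [-1.768, -2.584, -0.009]
contact_force: [-7.2, 18.7, 6.6]
opening: 0.0199
grip_force: 59.5
```

```bash
python3 st.py
python3 - <<'E'
from h import *
d=save('wrist','w9')
s=save('side','s9')
b,g,r=[d['img'][...,i].astype(int) for i in range(3)]
R=(r>110)&(g<70)&(b<70);R[:,:230]=0;R[:,320:]=0
ys=np.nonzero(R.sum(1)>15)[0];print('handle rows',ys.min(),ys.max())
b0,g0,r0=[load('w8')['img'][...,i].astype(int) for i in range(3)]
R=(r0>110)&(g0<70)&(b0<70);R[:,:230]=0;R[:,320:]=0
ys=np.nonzero(R.sum(1)>15)[0];print('before',ys.min(),ys.max())
E
```

```text
17.85 [0.52274559 0.08936219 0.0339338 ] -1.2002778739196154 along -0.020488602922013367 lat 0.00018216985745367253 F along/lat/z -20.062202873154654 0.10160955133591826 6.579677077781607 dq 0.0013610210081971723 [3.07019116 1.2206981  0.10311218]
handle rows 245 326
before 245 326
```

Call:
{"api": "carry_out", "payload": {
  "rows": [
    [0, 0, 0, 0.012, 0, 0, 1],
    [0, 0, 0, 0.012, 0, 0, 0.5],
    [0, 0, 0, 0.012, 0, 0, 0.2],
    [0, 0, 0, 0.012, 0, 0, 0],
    [0, 0, 0, 0.012, 0, 0, 0]
  ]
}}

```text
t: 18.45
tool_pos: [0.524, 0.0869, 0.034]
tool_rot: [1.774, 2.592, -0.0]
contact_force: [0.3, -0.0, 0.8]
opening: 0.0426
grip_force: 0.0
```

```bash
python3 st.py
```

```text
18.45 [0.523951  0.0868788 0.0339979] -1.2002302106329241 along -0.01773719798759853 lat 0.0004057923685394223 F along/lat/z 0.12358436435235268 0.2898220824134808 0.7597193295563008 dq 0.004395906334030926 [ 0.00927711 -0.00770642 -0.02697252]
```

Call:
{"api": "carry_out", "payload": {
  "rows": [
    [0, 0, 0, 0, 0, -0.05, 0],
    [0, 0, 0, 0, 0, -0.12, 0],
    [0, 0, 0, 0, 0, -0.2, 0],
    [0, 0, 0, 0.08, 0, -0.2, 0.5],
    [0, 0, 0, 0.16, 0, -0.2, 1]
  ]
}}

```text
t: 18.95
tool_pos: [0.5077, 0.1321, 0.0967]
tool_rot: [1.775, 2.588, 0.004]
contact_force: [-0.2, -0.4, 0.2]
opening: 0.0148
grip_force: 0.0
```

Call:
{"api": "carry_out", "payload": {
  "rows": [
    [0, 0, 0, 0, 0, 0, 1],
    [0, 0, 0, 0, 0, 0, 1],
    [0, 0, 0, 0, 0, 0, 1],
    [0, 0, 0, 0, 0, 0, 1],
    [0, 0, 0, 0, 0, 0, 1]
  ]
}}

```text
t: 19.45
tool_pos: [0.5064, 0.1315, 0.0938]
tool_rot: [-1.775, -2.592, 0.0]
contact_force: [-0.0, 0.2, 0.3]
opening: -0.0001
grip_force: 0.0
```

```bash
python3 st.py
python3 - <<'E'
from h import *
d=save('wrist','w10')
b,g,r=[d['img'][...,i].astype(int) for i in range(3)]
R=(r>110)&(g<70)&(b<70);k,l,st,ce=cv2.connectedComponentsWithStats(R.astype(np.uint8))
for i in range(1,k):
    if st[i,4]>60: print('red',st[i],ce[i].round(1))
M=((b>90)&(r<90)&(b>g+30)).astype(np.uint8);k,l,st,ce=cv2.connectedComponentsWithStats(M)
for i in range(1,k):
    if st[i,4]>60: print('blue',st[i],ce[i].round(1))
c=np.array([.530,.0702]);u=np.array([np.cos(-1.2),np.sin(-1.2)])
print('exp shoulder top, back top, block front top',proj(d,[[*(c+a*u),z] for a,z in ((0,.061),(-.034,.061),(0,.074))]).round(1).tolist())
x=275
for y in range(150,420,4): print(y,d['img'][y,x].tolist(),end=' ')
E
```

```text
19.45 [0.50640962 0.1314902  0.09378417] -1.2009537797693057 along -0.06567301764053281 lat 0.00022182697721351519 F along/lat/z -0.14729543772655507 0.044185399197096575 0.2884906004607706 dq 0.0026010551817699013 [ 0.04097058  0.02727006 -0.04228428]
blue [269 329  14  25 202] [275.8 340.2]
exp shoulder top, back top, block front top [[273.7, 326.3], [273.5, 282.7], [273.5, 339.4]]
150 [50, 55, 43] 154 [53, 56, 46] 158 [63, 71, 55] 162 [62, 71, 55] 166 [61, 65, 54] 170 [57, 64, 51] 174 [60, 66, 52] 178 [59, 64, 52] 182 [56, 63, 49] 186 [58, 63, 51] 190 [56, 61, 50] 194 [151, 149, 141] 198 [155, 152, 144] 202 [153, 150, 142] 206 [153, 151, 144] 210 [152, 151, 141] 214 [155, 151, 144] 218 [155, 153, 144] 222 [156, 154, 145] 226 [157, 156, 147] 230 [156, 152, 146] 234 [156, 151, 144] 238 [156, 154, 147] 242 [158, 157, 146] 246 [80, 79, 77] 250 [44, 42, 42] 254 [45, 44, 45] 258 [44, 44, 45] 262 [43, 44, 44] 266 [47, 45, 47] 270 [46, 44, 45] 274 [46, 43, 46] 278 [46, 44, 45] 282 [67, 63, 66] 286 [64, 62, 62] 290 [66, 63, 64] 294 [63, 61, 62] 298 [64, 60, 62] 302 [65, 62, 63] 306 [65, 62, 65] 310 [62, 60, 61] 314 [63, 62, 63] 318 [62, 60, 61] 322 [63, 61, 62] 326 [63, 61, 62] 330 [133, 81, 41] 334 [133, 82, 45] 338 [129, 82, 38] 342 [175, 109, 58] 346 [237, 245, 245] 350 [237, 244, 245] 354 [20, 14, 13] 358 [41, 38, 38] 362 [52, 48, 46] 366 [53, 49, 49] 370 [53, 49, 48] 374 [50, 46, 46] 378 [51, 46, 46] 382 [52, 49, 47] 386 [53, 49, 48] 390 [52, 49, 49] 394 [51, 46, 46] 398 [51, 47, 46] 402 [50, 46, 46] 406 [50, 46, 45] 410 [52, 49, 46] 414 [50, 47, 45] 418 [50, 45, 45]
```

Call:
{"api": "carry_out", "payload": {
  "rows": [
    [0, 0, 0, 0, 0, 0.07, 1],
    [0, 0, 0, 0, 0, 0.14, 1],
    [0, 0, 0, 0, 0, 0.193, 1],
    [0, 0, 0, 0, 0, 0.193, 1],
    [0, 0, 0, 0, 0, 0.193, 1]
  ]
}}

```text
t: 20.0
tool_pos: [0.5062, 0.1319, 0.0359]
tool_rot: [-1.774, -2.592, 0.001]
contact_force: [1.3, -0.4, 0.5]
opening: 0.0001
grip_force: 0.0
```

Call:
{"api": "carry_out", "payload": {
  "rows": [
    [0, 0, 0, -0.015, 0, 0, 1],
    [0, 0, 0, -0.03, 0, 0, 1],
    [0, 0, 0, -0.045, 0, 0, 1],
    [0, 0, 0, -0.055, 0, 0, 1],
    [0, 0, 0, -0.063, 0, 0, 1]
  ]
}}

```text
t: 20.5
tool_pos: [0.5134, 0.1141, 0.0362]
tool_rot: [1.774, 2.592, 0.0]
contact_force: [0.3, -0.7, -0.1]
opening: -0.0
grip_force: 0.0
```

```bash
python3 st.py
```

```text
20.5 [0.51335642 0.11408872 0.03617415] -1.2004102676607025 along -0.04693693080699439 lat 0.00039094963837005314 F along/lat/z 0.8058738628363752 0.04828077348559461 -0.1337643312992769 dq 0.041563312036753175 [-0.01932838 -0.01676409  0.01785086]
```

Call:
{"api": "carry_out", "payload": {
  "rows": [
    [0, 0, 0, -0.005, 0, 0, 1],
    [0, 0, 0, -0.01, 0, 0, 1],
    [0, 0, 0, -0.015, 0, 0, 1],
    [0, 0, 0, -0.02, 0, 0, 1],
    [0, 0, 0, -0.02, 0, 0, 1]
  ]
}}

```text
t: 21.0
tool_pos: [0.5143, 0.1118, 0.0359]
tool_rot: [-1.772, -2.588, -0.006]
contact_force: [-3.1, 11.1, 2.4]
opening: 0.0002
grip_force: 5.9
```

```bash
python3 st.py
```

```text
21.0 [0.51427921 0.11176449 0.03590716] -1.2006840364016285 along -0.044436277684900015 lat 0.00040882229790507814 F along/lat/z -11.511170254790555 1.106505461976719 2.3633772329233405 dq 0.008160029747249145 [ 1.78069411  0.49360653 -0.02067358]
```

Call:
{"api": "carry_out", "payload": {
  "rows": [
    [0, 0, 0, 0.03, 0, 0, 1],
    [0, 0, 0, 0.08, 0, 0, 1],
    [0, 0, 0, 0.1, 0, -0.1, 1],
    [0, 0, 0, 0.1, 0, -0.25, 1],
    [0, 0, 0, 0.1, 0, -0.4, 1]
  ]
}}

```text
t: 21.5
tool_pos: [0.503, 0.1375, 0.1562]
tool_rot: [-1.772, -2.592, 0.003]
contact_force: [-0.5, -0.0, 1.0]
opening: 0.0
grip_force: 0.0
```

Call:
{"api": "carry_out", "payload": {
  "rows": [
    [0, 0, 0, 0, 0, -0.35, 1],
    [0, 0, 0, 0, 0, -0.35, 1],
    [0, 0, 0, 0, 0, -0.35, 1],
    [0, 0, 0, 0, 0, -0.35, 1],
    [0, 0, 0, 0, 0, -0.35, 1]
  ]
}}

```text
t: 22.0
tool_pos: [0.5035, 0.137, 0.2592]
tool_rot: [-1.773, -2.592, 0.003]
contact_force: [-0.1, 0.2, -0.8]
opening: -0.0002
grip_force: 0.0
```

Call:
{"api": "carry_out", "payload": {
  "rows": [
    [0, 0, 0, 0, 0, 0, 1],
    [0, 0, 0, 0, 0, 0, 1],
    [0, 0, 0, 0, 0, 0, 1],
    [0, 0, 0, 0, 0, 0, 1]
  ]
}}

```text
t: 22.4
tool_pos: [0.5041, 0.1368, 0.2602]
tool_rot: [-1.773, -2.592, 0.001]
contact_force: [-0.0, 0.9, 0.2]
opening: 0.0
grip_force: 0.0
```

```bash
python3 st.py
python3 - <<'E'
from h import *
d=save('wrist','w11');b,g,r=[d['img'][...,i].astype(int) for i in range(3)]
c=np.array([.530,.0702]);u=np.array([np.cos(-1.2),np.sin(-1.2)])
print('exp front,back of handle',proj(d,[[*(c+a*u),.061] for a in (0,-.034)]).round(1).tolist())
for nm,M in (('red',(r>110)&(g<80)&(b<80)),('blue',(b>90)&(r<90)&(b>g+30))):
    k,l,st,ce=cv2.connectedComponentsWithStats(M.astype(np.uint8))
    for i in range(1,k):
        if st[i,4]>25: print(nm,st[i],ce[i].round(1),onz(d,[ce[i]],.082)[0].round(4))
E
```

```text
22.4 [0.50414608 0.13678775 0.26016138] -1.2000892063474655 along -0.07143074973259994 lat 3.1723816424156146e-05 F along/lat/z -0.8944114256354989 0.32073883804222963 0.24102781058941125 dq 0.007240976419449922 [-0.00828862 -0.00363634 -0.01279354]
exp front,back of handle [[275.0, 239.5], [275.0, 212.6]]
red [267 209  17   9 140] [275.3 213. ] [0.5158 0.1079 0.082 ]
red [267 218  18   6  76] [275.5 220.6] [0.5192 0.0997 0.082 ]
red [267 223  18  12 142] [275.2 228.9] [0.5224 0.0905 0.082 ]
red [267 234  17   5  50] [275.1 236.6] [0.5257 0.0819 0.082 ]
blue [250 226  52  30 821] [275.4 238.9] [0.5271 0.0793 0.082 ]
```

The handle is against the block (front at row 239 as expected). Handing in.

```bash
python3 -c "
from station import finish_job;print(finish_job())"
```

```text
the job is handed in; nothing more can be done
None
```

I handed the job in at about 22 s: the rotor is lined up, the pin was laid in the rest and retaken by its handle, it is now pushed home against the block and let go, and the arm never went near the vials or the tape (I did not re-measure them); no verdict came back.

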